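# Load a reactor tube between the cones of a flow photoreactor and close its cover

### The arm

A 6-joint arm with a two-finger parallel gripper is mounted at the origin on the work surface. World frame = base frame: x ahead of the robot, y to its left, z up, the work surface at z = 0. Lengths are in m, angles in degrees, forces in N, time in s.
With the tool pointing down it reaches from about 0.325 to 0.85 m from the base axis. Payload 15.5 kg.
Tool frame: the origin (TCP) lies midway between the tips of the shut fingers; the grasp point (between the pads) lies 19 mm behind it; y points along the fingers, x is the direction in which the jaws open and shut, and the axes are right-handed (so a half turn about y gives the same grasp; the last joint's range is limited). The gripper opens to 91 mm and grips with 3 to 60 N. Pads are 32 mm wide; open, the fingers measure 118 mm over their backs; the gripper's body (76 mm by 178 mm) begins 60 mm behind the grasp point.
Start: joints at [61.392, 28.281, 77.091, -0, 74.628, -5.472], TCP at [0.246, 0.575, 0.214] pointing down, gripper open.
Joint ranges: [-166.48, 166.48], [-47.26, 123.95], [12.59, 153.08], [-70.14, 250.14], [6.76, 159.57], [-176.63, 176.63]. Speed limits (degrees/s): [108.29, 108.29, 147.25, 172.46, 172.46, 172.46].

### API

Orientations are given as a 3x3 rotation matrix whose columns are the frame's x, y, z axes.
In Python, from bench import ctrl gives the robot as it stands. The module is installed in compiled form; this text tells all that it offers. Calls block until the motion is done:
- ctrl.goto(position, orientation): joint-space move of the TCP to a pose.
- ctrl.move_l(position, vel=0.15, ori=None, contact_N=None): straight line of the TCP; ori=None keeps the orientation; vel is the mean speed in m/s. With contact_N (N) it stops when the force on the tool has changed by that much, and returns True; else False.
- ctrl.movej(angles): joint-space move.
- ctrl.command_gripper(opening): opening from 0.0 (shut) to 1.0 (fully open); the grip force is fixed at half the most; returns when the fingers have stopped.
- ctrl.sleep(seconds).
- ctrl.ik(position, orientation): joint angles nearest the present ones, or None.
- ctrl.read_camera(name): name is "side" or "top"; returns the picture (480x640x3 uint8, blue, green, red); there is no depth.
- ctrl.camera_params(name): a dict with "fx", "fy", "cx", "cy" (pixels), "pose" (4x4, takes a point from camera to world coordinates). Camera axes: x right, y up, looking along -z (the intrinsics and any distortion apply to the point x, -y, -z); pixel columns grow to the right and rows downward; lengths in m; the calibration is good to about 2 mm. A picture is of the moment at which its call begins. camera_params takes no time and is no camera call.
A pose or a line that the arm cannot do raises ctrl.MotionError and nothing moves.
- ctrl.sign_off(): hands the job in, once; it reports no verdict.
Readings, each from a call of its own:
- ctrl.current_t(): time.
- ctrl.current_q(): joint angles.
- ctrl.current_dq(): joint speeds.
- ctrl.current_effort(): joint torques, N m.
- ctrl.current_tool_pos(): TCP position.
- ctrl.current_eef_rot(): TCP orientation.
- ctrl.current_contact_force(): force on the tool from outside, world axes, zero at the start.
- ctrl.current_wrist_torque(): the same for the moment, N m.
- ctrl.current_grip_width(): opening from 0.0 (shut) to 1.0 (fully open).
Only numpy, scipy, OpenCV 4.12 (cv2) and the standard library are available. Lean on these libraries where they do the work, as an engineer would, in place of code of your own. Each camera call takes 0.05 s, during which the arm holds its last target.

### The job

Load the glass reactor tube into the photoreactor: lay it on the two saddles in the open chamber, drawing the tailstock back first if it is in the way, then slide the tailstock up until the tube is held firmly on the centre line between the two cones, lifted clear of the saddles. Then set the loose aluminium cover on the chamber and press it down until it is fully seated and level on the rim. Leave the other glassware and equipment on the bench undisturbed.

Things in the scene. Friction and masses are not known exactly. Their poses are not given: they have to be found in the camera images.
- reactor: Flow photoreactor, fixed: open-topped grey rectangular chamber on a dark finned base. Origin: on the bench under the chamber's centre; z up, y along its length towards the tailstock, x across. Outside 126 mm (x) by 216 mm (y), rim 75 mm up, walls 8 mm, inside 110 by 200 mm, inner floor about 20 mm up. Fan box (55 mm high) outside the -y end to y = -140 mm; slide bed to y = +233 mm.
- saddle_a (a point): One of two white V saddles on the chamber floor (90 degree V, 45 mm across x, tops 50 mm up, 8 mm wide along y), at reactor y = -38 mm. This point: axis of a tube lying in the saddles, 47 mm up, 3 mm under the line of the cones. The tube can be slid along the saddles.
- saddle_b (a point): The other saddle, alike, at reactor y = +28 mm; this point likewise 47 mm up. Axes as the reactor's.
- head_cone: Fixed steel cone on the inside of the -y end wall, on the centre line (reactor x = 0, 50 mm up), pointing to +y. Base 22 mm across, tip 6 mm across, 14 mm long; its tip is at reactor y = -80 mm. Its body origin coincides with the reactor's origin.
- tail_cone: Cone like the head cone, facing it (-y), on a 14 mm shaft through the +y end wall, carried by the tailstock and sprung: it yields up to 12 mm towards the tailstock (1.5 N at first, 4.5 N at 12 mm). Origin: on the bench under the tailstock's middle when the spring is free; its tip is 108 mm from there towards -y, 50 mm up. At tailstock = q the free tip is at reactor y = 82 mm - q.
- tailstock (a joint): Position of the tailstock slide, m: 0 = drawn fully back, grows as it nears the chamber (towards reactor -y), stop at 0.041. Stiff (about 6 N to move), stays where it is left. With the tube pushed home on the head cone, the tail cone seats at about 0.029; from 0.034 to 0.041 the spring holds the tube firmly.
- tail_knob (a point): Round black knob upright on the tailstock block, 25 mm in diameter, to grip from above. This point: on its axis, 85 mm above the bench. The grip runs from 72 to 96 mm up, above a 17 mm neck; the block's top is 62 mm up, 60 mm (x) by 30 mm (y). At tailstock = q the knob is at reactor y = 190 mm - q.
- seat (a point): Where the centre of the properly held tube lies: on the cones' centre line, 50 mm up, at reactor y = -13.7 mm. Axes as the reactor's.
- rim (a point): Centre of the chamber's rim plane, 75 mm up. Axes as the reactor's. Two spring ball catches stand 3.5 mm out of each long outside wall, 60 mm either side of its middle, 7 mm below the rim.
- tube: Reactor tube: straight glass tube, 24 mm diameter, white core, a steel hexagon nut on each end; 150 mm long in all. Nuts 22 mm long, 34 mm across flats, each with a 16 mm wide, 16 mm deep socket in its end face; a cone enters it 8.7 mm when home. Origin: its centre, on the axis; x along it. Ends alike. On the bench its axis is 17 mm up. About 180 g. Must go down between the two cone tips.
- lid: Loose cover: plate of aluminium 137 mm (x) by 227 mm (y), 4 mm thick, with a skirt 14 mm deep that goes over the chamber's outside with 2.5 mm clearance; 350 g. Origin: centre of the skirt's lower edge; z up. Fits either way round. Laid on, it stays 5 to 10 mm high on the ball catches, level or tilted; pushed down at its middle with 7 to 15 N it snaps home, origin 61 mm above the bench.
- lid_handle (a point): Middle of the cover's black bar handle, 50 mm above the cover's origin. Bar along the cover's y: 90 mm long, 14 mm wide (x), 16 mm high, with a post 37 mm either side of the middle; the plate's top is 32 mm below this point.
- clamp: Bystander, loose: grey clamp lying on the bench, a 12 mm steel rod along x with a 34 by 40 mm boss at one end and a two-jaw cork-lined clamp at the other, 175 mm long, 32 mm high; wing screw to +y. Origin: underside, x along the rod.
- beaker: Bystander, loose: glass beaker, 68 mm across, 85 mm high. Origin: centre of its underside.
- bottle: Bystander, loose: amber bottle, 64 mm across, 150 mm high. Origin: centre of its underside.
- cork_ring: Bystander, loose: cork flask ring, 110 mm across, 30 mm high. Origin: centre of its underside.
- jar: Bystander, loose: capped glass jar, 58 mm across, 75 mm high. Origin: centre of its underside.
- card_tube: Bystander, loose: short cardboard tube standing on end, 44 mm across, 90 mm high. Origin: centre of its underside.
There are look-alikes about, which are no part of the job. Leave any pink, purple or red look-alike of the tube alone.

How it is judged:
By the outcome, as a careful person would: the job done as asked, in the order asked, and still so for the second after the job is handed in, with the robot touching nothing.
It also fails if it takes over 72 s, if anything falls off the work surface, if the arm or the gripper's body presses on something with over 40 N, if the wrist force passes 120 N, or if a joint passes its speed limit or range.

## Working session

There is one attempt and no reset: what is moved stays moved. The work goes in short steps, each a Python script; the robot and the scene stay as the last script left them, time stands still between calls to the robot, and variables do not carry over. Pictures are saved under pics/ and viewed, and the job is handed in when it is done.

```bash
mkdir -p pics; ls
python3 - <<'E'
from bench import ctrl
import cv2,numpy as np
for n in("side","top"):
    im=ctrl.read_camera(n); cv2.imwrite(f"pics/{n}0.png",im)
    p=ctrl.camera_params(n); print(n,{k:(np.round(v,4).tolist() if k=="pose" else v) for k,v in p.items()})
print(ctrl.current_t(),ctrl.current_tool_pos(),ctrl.current_eef_rot())
E
```

```text
pics
side {'fx': 515.4394376153676, 'fy': 515.4394376153676, 'cx': 318.3549452573387, 'cy': 246.34324813971122, 'pose': [[0.9821, 0.1305, -0.136, 0.3461], [-0.1872, 0.5919, -0.784, -0.8854], [-0.0218, 0.7954, 0.6057, 0.8343], [0.0, 0.0, 0.0, 1.0]]}
top {'fx': 586.0911131488806, 'fy': 586.0911131488806, 'cx': 322.3343155400427, 'cy': 244.83934079897952, 'pose': [[-0.0129, 0.9841, -0.1774, 0.2782], [-0.9999, -0.0128, 0.0019, 0.0692], [-0.0004, 0.1774, 0.9841, 1.3006], [0.0, 0.0, 0.0, 1.0]]}
0.1 [0.24539894 0.57444259 0.21340057] [[ 3.92891365e-01 -5.38919284e-04 -9.19584735e-01]
 [ 9.19584216e-01 -9.82909578e-04  3.92891719e-01]
 [-1.11560557e-03 -9.99999372e-01  1.09404982e-04]]
```

View pics/side0.png

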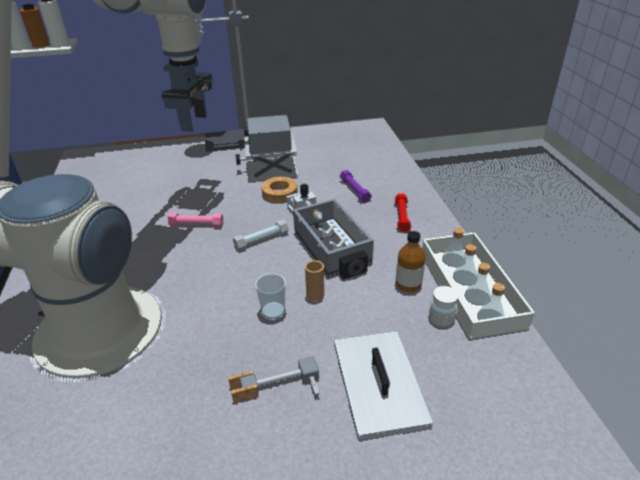

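View pics/top0.png

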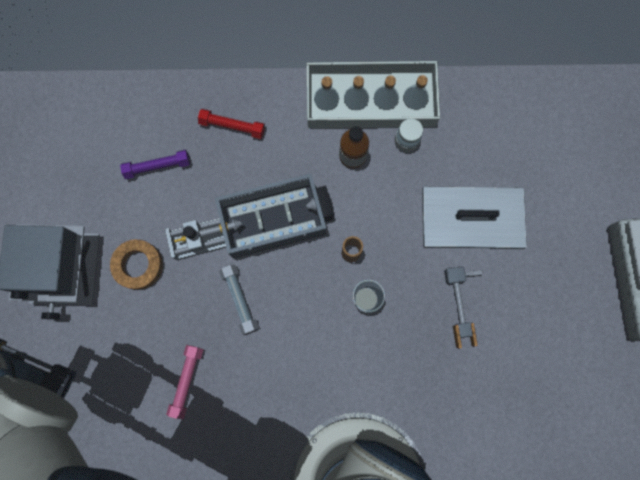

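```bash
cat > h.py <<'E'
import numpy as np,cv2
from bench import ctrl
def ray(n,u,v):
    p=ctrl.camera_params(n);P=np.array(p["pose"])
    d=P[:3,:3]@np.array([(u-p["cx"])/p["fx"],-(v-p["cy"])/p["fy"],-1.]);return P[:3,3],d
def onz(n,u,v,z):
    o,d=ray(n,u,v);return o+d*(z-o[2])/d[2]
def proj(n,X):
    p=ctrl.camera_params(n);P=np.array(p["pose"]);c=P[:3,:3].T@(np.asarray(X,float)-P[:3,3])
    return np.array([p["cx"]+p["fx"]*c[0]/-c[2],p["cy"]-p["fy"]*c[1]/-c[2]])
E
python3 - <<'E'
import cv2
t=cv2.imread("pics/top0.png");s=cv2.imread("pics/side0.png")
cv2.imwrite("pics/c1.png",cv2.resize(t[165:345,155:345],None,fx=4,fy=4,interpolation=cv2.INTER_CUBIC)[:600])
cv2.imwrite("pics/c2.png",cv2.resize(s[165:290,220:400],None,fx=4.4,fy=4.4,interpolation=cv2.INTER_CUBIC))
cv2.imwrite("pics/c3.png",cv2.resize(t[170:270,410:540],None,fx=5,fy=5,interpolation=cv2.INTER_CUBIC))
E
```

```text
(no output)
```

View pics/c1.png

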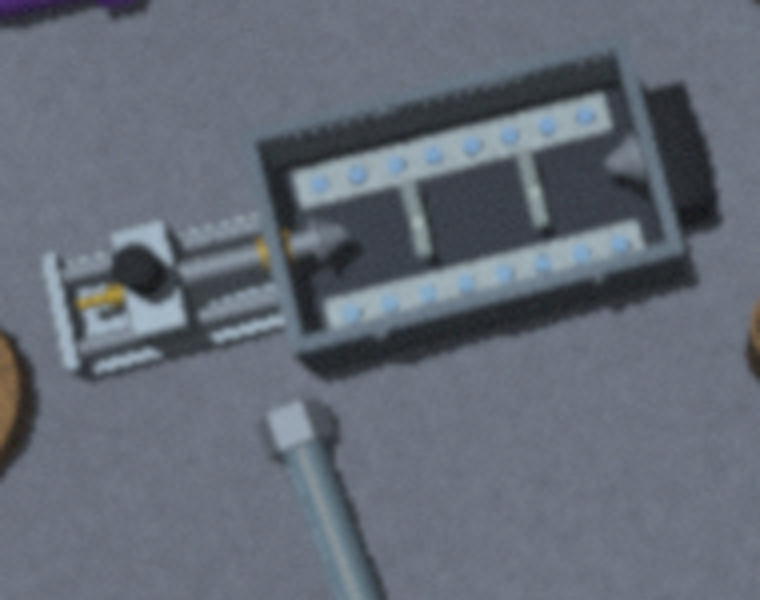

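View pics/c2.png

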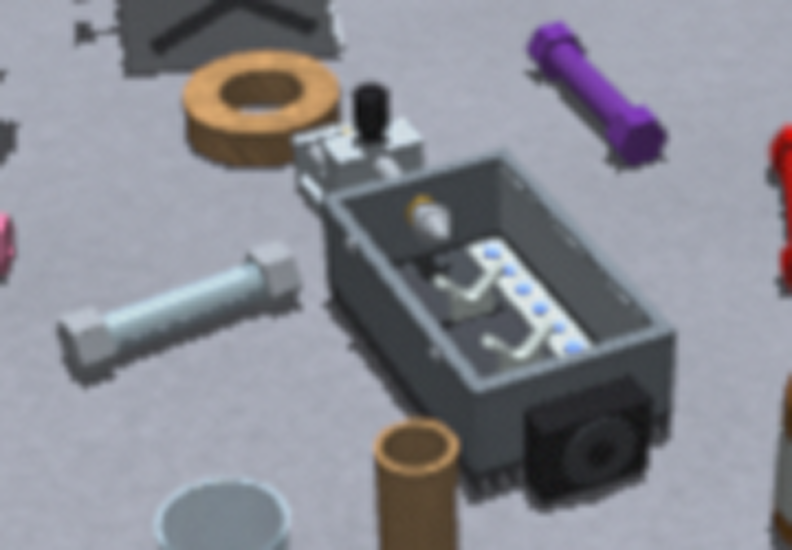

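View pics/c3.png

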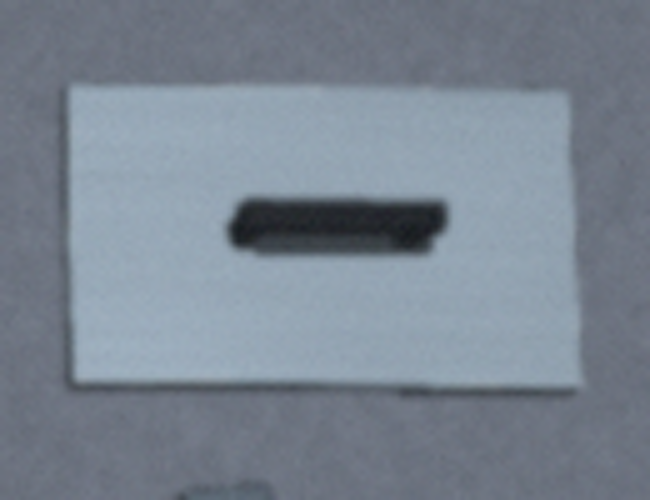

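```bash
python3 - <<'E'
from h import *
np.set_printoptions(precision=4,suppress=True)
T=[(258,140),(620,47),(685,250),(300,345)]
T=[(155+(a+.5)/4-.5,165+(b+.5)/4-.5) for a,b in T]
S=[(500,150),(675,330),(478,387),(325,197)]
S=[(220+a/4.4-.4,165+b/4.4-.4) for a,b in S]
for n,Q in(("top",T),("side",S)):
    C=np.array([onz(n,*q,.075)[:2] for q in Q]);
    print(n,C.tolist(),"ctr",C.mean(0))
    print([np.linalg.norm(C[i]-C[(i+1)%4]) for i in range(4)], [np.degrees(np.arctan2(*(C[(i+1)%4]-C[i])[::-1])) for i in range(4)])
# knob
k=[("top",155+140/4,165+262/4),("side",220+371/4.4,165+98/4.4)]
for z in (.085,.096): print("knob",z,[onz(*a,z) for a in k])
# tube nuts
t=[("top",155+290/4,165+425/4),("side",220+272/4.4,165+268/4.4)]
print([onz(*a,.034) for a in t])
# lid
L=[(70,86),(570,92),(580,386),(72,384)]
C=np.array([onz("top",410+a/5-.4,170+b/5-.4,.018)[:2] for a,b in L]);print("lid",C.tolist(),C.mean(0));print([np.linalg.norm(C[i]-C[(i+1)%4]) for i in range(4)],[np.degrees(np.arctan2(*(C[(i+1)%4]-C[i])[::-1])) for i in range(4)])
E
python3 - <<'E'
import cv2
t=cv2.imread("pics/top0.png");s=cv2.imread("pics/side0.png")
cv2.imwrite("pics/c4.png",cv2.resize(t[255:345,205:275],None,fx=6,fy=6,interpolation=cv2.INTER_CUBIC))
cv2.imwrite("pics/c5.png",cv2.resize(s[325:440,325:440],None,fx=5,fy=5,interpolation=cv2.INTER_CUBIC))
E
```

```text
top [[0.6010235201385445, 0.2878963902436601], [0.6504816970103995, 0.09242398661720123], [0.5374939188850283, 0.05873253312539376], [0.4886895514562152, 0.2635762394817641]] ctr [0.5694 0.1757]
[np.float64(0.20163226884353835), np.float64(0.1179039950302734), np.float64(0.2105773262104481), np.float64(0.11493646180826998)] [np.float64(-75.80108684359449), np.float64(-163.3961188996637), np.float64(103.40098275670734), np.float64(12.21592648361143)]
side [[0.5975645312629954, 0.302136563790225], [0.6534251028386897, 0.09530203897611134], [0.5351429320813297, 0.06818407891905132], [0.48193883949166005, 0.27305835614085494]] ctr [0.567  0.1847]
[np.float64(0.21424500953778008), np.float64(0.12135096075734043), np.float64(0.2116698961483342), np.float64(0.11922601544000253)] [np.float64(-74.88648757677353), np.float64(-167.08723932011563), np.float64(104.55765429516431), np.float64(14.116332265214421)]
knob 0.085 [array([0.5318, 0.3465, 0.085 ]), array([0.5272, 0.3639, 0.085 ])]
knob 0.096 [array([0.5295, 0.344 , 0.096 ]), array([0.5246, 0.3456, 0.096 ])]
[array([0.4508, 0.274 , 0.034 ]), array([0.4462, 0.2616, 0.034 ])]
lid [[0.6399338166146813, -0.16427547337161696], [0.6341768370083534, -0.39040412145161985], [0.4991189711260456, -0.384870625838788], [0.5029545048150573, -0.15919291540994046]] [ 0.569  -0.2747]
[np.float64(0.2262019193036997), np.float64(0.1351711755899928), np.float64(0.22571030172122475), np.float64(0.1370735724220114)] [np.float64(-91.45837071073065), np.float64(177.65382994745255), np.float64(89.02631617228832), np.float64(-2.1249602307773405)]
```

View pics/c4.png

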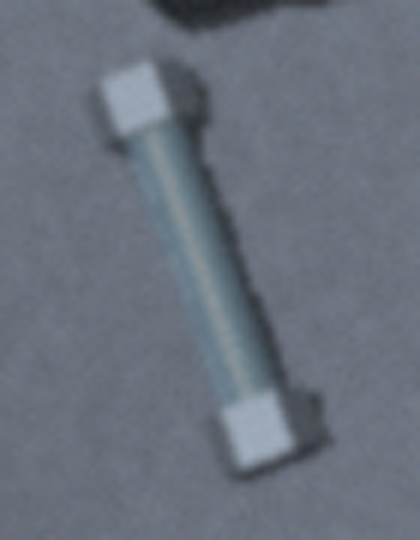

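View pics/c5.png

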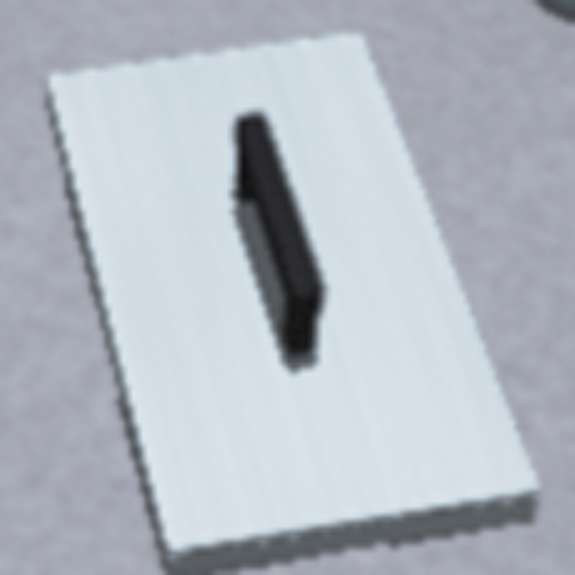

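Run:
```python
import cv2
t=cv2.imread("pics/top0.png");s=cv2.imread("pics/side0.png")
def c(im,x0,y0,x1,y1,n):
    f=7
    a=cv2.resize(im[y0:y1,x0:x1],None,fx=f,fy=f,interpolation=cv2.INTER_CUBIC)
    a=cv2.convertScaleAbs(a,alpha=1.6,beta=-40)
    for x in range((x0+9)//10*10,x1,10):
        X=int((x-x0+.5)*f);cv2.line(a,(X,0),(X,6),(0,255,255),1);cv2.putText(a,str(x),(X-8,18),0,.35,(0,255,255))
    for y in range((y0+9)//10*10,y1,10):
        Y=int((y-y0+.5)*f);cv2.line(a,(0,Y),(6,Y),(0,255,255),1);cv2.putText(a,str(y),(8,Y+4),0,.35,(0,255,255))
    cv2.imwrite("pics/"+n,a)
c(t,214,173,328,258,"d1.png");c(s,288,195,378,278,"d2.png")
```

```text
(no output)
```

View pics/d1.png

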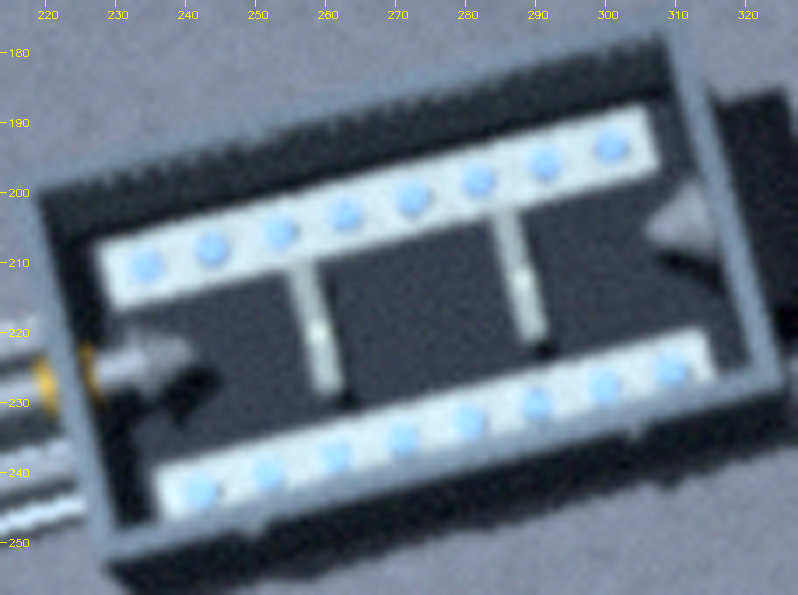

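View pics/d2.png

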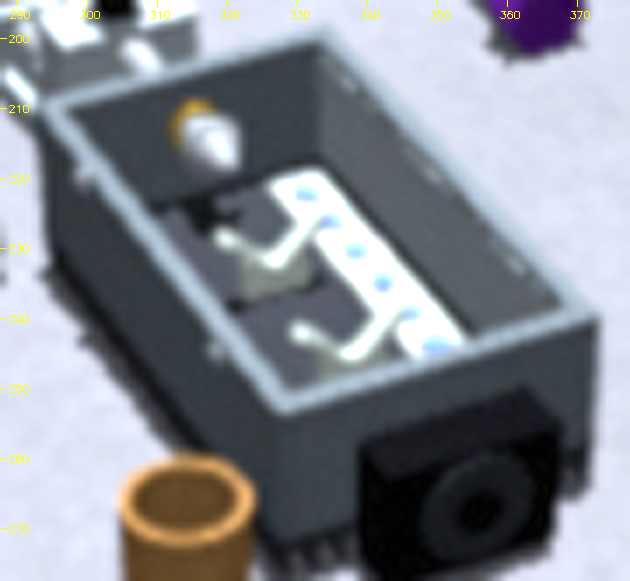

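Run:
```python
from h import *
np.set_printoptions(precision=4,suppress=True)
S=[(325,38),(597,318),(280,410),(40,110)]
S=[(288+a/7-.5,195+b/7-.5) for a,b in S]
T=[(30,183),(685,32),(785,378),(103,560)]
T=[(214+a/7-.5,173+b/7-.5) for a,b in T]
for n,Q in(("side",S),("top",T)):
    C=np.array([onz(n,*q,.075)[:2] for q in Q]);print(n,C.tolist(),"ctr",C.mean(0))
    print([round(np.linalg.norm(C[i]-C[(i+1)%4]),4) for i in range(4)], [round(np.degrees(np.arctan2(*(C[(i+1)%4]-C[i])[::-1])),2) for i in range(4)])
im=cv2.imread("pics/top0.png")
print("tips top", onz("top",214+648/7-.5,173+225/7-.5,.053), onz("top",214+200/7-.5,173+352/7-.5,.050))
print("tail tip side",onz("side",288+238/7-.5,195+160/7-.5,.05))
# intensity profiles across rim edges top image
g=cv2.cvtColor(im,6).astype(int)
for x in (230,250,270,290,300):
    print("col",x,g[172:206,x])
for y in (190,200,210,225,240): print("row",y,g[y,212:236], g[y,300:335])
for x in (235,250,270,290,310): print("colb",x,g[222:262,x])
```

```text
side [[0.5980806498301066, 0.2954548636658171], [0.6525235280862403, 0.09411012099793259], [0.5330186250066885, 0.06659674265706905], [0.4806681769569978, 0.26912809476562616]] ctr [0.5661 0.1813]
[np.float64(0.2086), np.float64(0.1226), np.float64(0.2092), np.float64(0.1203)] [np.float64(-74.87), np.float64(-167.03), np.float64(104.49), np.float64(12.64)]
top [[0.603243313855383, 0.2908231374984153], [0.6488641003656761, 0.08867977466874098], [0.5388646971337703, 0.059209429540300666], [0.48523357535416434, 0.26651385575872116]] ctr [0.5691 0.1763]
[np.float64(0.2072), np.float64(0.1139), np.float64(0.2141), np.float64(0.1205)] [np.float64(-77.28), np.float64(-165.0), np.float64(104.5), np.float64(11.64)]
tips top [0.593  0.1012 0.053 ] [0.5548 0.2413 0.05  ]
tail tip side [0.5549 0.2553 0.05  ]
col 230 [113 113 111 110 111 109 112 109 113 112 115 115 114 112 113 113 115 115
 117 115 117 112 115 110 106  85  73  62  56  55  57  54  51  42]
col 250 [111 110 108 113 114 114 116 115 113 115 113 112 113 115 113 113 113 111
 113 111 106  87  65  55  54  56  55  47  42  75 129 158 165 168
[... 1857 characters left out ...]
102 116]
colb 250 [ 65  63  68  63  67  64  64  67  67  66  65  64  64  85 128 159 167 168
 164 166 164 152 134 118 116 112 101  77  53  42  39  42  43  55  78  98
 114 121 121 117]
colb 270 [ 65  64  63  64  63  65  63  66  95 142 166 169 163 162 159 143 135 129
 121 111  89  58  46  46  40  40  43  46  55  75 102 116 119 117 116 115
 111 117 116 113]
colb 290 [ 62  50  62  96 138 157 151 150 159 153 139 132 129 122 112  87  55  46
  37  40  36  40  50  55  68  98 114 115 111 115 115 111 111 112 112 109
 113 114 114 114]
colb 310 [165 164 161 154 154 137 125 119 113 105  75  50  42  40  37  41  41  48
  51  57  77  99 111 113 109 112 113 111 112 113 114 113 111 108 113 115
 116 118 117 117]
```

```bash
cat >> h.py <<'E'
def edge(img,a,b,half=3,sign=None,trim=.12,N=40):
    """subpixel edge points near segment a-b (pixels); returns pts (fitted endpoints line), rms"""
    g=cv2.GaussianBlur(cv2.cvtColor(img,cv2.COLOR_BGR2GRAY).astype(np.float32),(0,0),.7)
    a=np.array(a,float);b=np.array(b,float);d=(b-a)/np.linalg.norm(b-a);n=np.array([-d[1],d[0]])
    s=np.arange(-half,half+.01,.1);P=[]
    for t in np.linspace(trim,1-trim,N):
        c=a+(b-a)*t;q=c+s[:,None]*n
        pr=cv2.remap(g,q[:,0].astype(np.float32)[None],q[:,1].astype(np.float32)[None],cv2.INTER_LINEAR)[0]
        gr=np.gradient(pr); gr=gr*sign if sign else np.abs(gr)
        k=np.argmax(cv2.GaussianBlur(gr[:,None],(1,9),0)[:,0]);P.append(c+s[k]*n)
    P=np.array(P);
    for _ in range(4):
        vx,vy,x0,y0=cv2.fitLine(P.astype(np.float32),cv2.DIST_HUBER,0,.01,.01).ravel()
        r=(P-[x0,y0])@np.array([-vy,vx]);k=np.abs(r)<max(.35,2*np.median(np.abs(r)))
        if k.all():break
        P=P[k]
    L=lambda p:np.array([x0,y0])+((p-[x0,y0])@[vx,vy])*np.array([vx,vy])
    return L(a),L(b),float(np.std(r)),len(P)
def inter(l1,l2):
    a,b=l1[:2];c,d=l2[:2]
    t=np.linalg.solve(np.array([b-a,-(d-c)]).T,c-a);return a+t[0]*(b-a)
E
python3 - <<'E'
from h import *
np.set_printoptions(precision=4,suppress=True)
t=cv2.imread("pics/top0.png");s=cv2.imread("pics/side0.png")
print("TOP reactor lines on z=.075")
for nm,a,b in [("inner+x",(222,199),(306,178)),("outer-x",(262,244.3),(322,228.8)),("outer-y",(315.3,190),(320.9,210)),("inner-y",(311.8,190),(317,210)),("inner+y",(221,212),(224.2,223)),("inner+y2",(227,235),(229.5,244))]:
    e=edge(t,a,b);A,B=[onz("top",*p,.075)[:2] for p in e[:2]]
    print(nm,e[2:],e[0],e[1],A,B,np.degrees(np.arctan2(*(B-A)[::-1])))
print("SIDE")
f=lambda a,b:(288+a/7-.5,195+b/7-.5)
C=[f(325,38),f(597,318),f(280,410),f(40,110)]
es=[edge(s,C[i],C[(i+1)%4],half=2) for i in range(4)]
X=np.array([onz("side",*inter(es[i-1],es[i]),.075)[:2] for i in range(4)])
print([e[2:] for e in es],[inter(es[i-1],es[i]) for i in range(4)]);print(X,X.mean(0),[np.linalg.norm(X[i]-X[i-1]) for i in range(4)])
print([np.degrees(np.arctan2(*(X[(i+1)%4]-X[i])[::-1])) for i in range(4)])
for n,im,C in(("top",t,[(410+a/5-.4,170+b/5-.4) for a,b in [(70,86),(570,92),(580,386),(72,384)]]),("side",s,[(325+a/5-.4,325+b/5-.4) for a,b in [(362,34),(538,490),(168,550),(50,76)]])):
    es=[edge(im,C[i],C[(i+1)%4],half=2) for i in range(4)]
    X=np.array([onz(n,*inter(es[i-1],es[i]),.018)[:2] for i in range(4)])
    print("LID",n,[e[2:] for e in es]);print(X,X.mean(0),[np.linalg.norm(X[i]-X[i-1]) for i in range(4)])
    print([np.degrees(np.arctan2(*(X[(i+1)%4]-X[i])[::-1])) for i in range(4)])
E
```

```text
TOP reactor lines on z=.075
inner+x (0.2598619453668524, 29) [222.0228 199.0896] [305.9279 177.7168] [0.6021 0.2817] [0.6476 0.1005] -75.92417744443163
outer-x (0.1727629507266505, 28) [261.9825 244.2315] [322.0327 228.9282] [0.5021 0.195 ] [0.5337 0.067 ] -76.15847244618196
outer-y (0.1593023145940782, 33) [315.5191 189.9391] [321.0818 209.9495] [0.6199 0.08  ] [0.5753 0.0685] -165.576692756871
inner-y (0.08475006298422506, 29) [314.7033 189.2451] [319.9036 209.245 ] [0.6215 0.0817] [0.5769 0.071 ] -166.49869281623936
inner+y (0.06595032845318832, 35) [221.346  211.8977] [224.5951 222.8832] [0.5738 0.2826] [0.5496 0.2753] -163.06366840084712
inner+y2 (0.14670851921052744, 28) [227.0193 234.9949] [229.4015 244.026 ] [0.5231 0.2696] [0.5035 0.2643] -164.69208874598826
SIDE
[(0.23003639939837608, 36), (0.180404816856184, 33), (0.10775227876080516, 33), (0.17149790905449172, 31)] [array([333.2939, 199.7699]), array([371.0633, 240.5934]), array([327.1579, 253.9061]), array([293.6433, 211.1495])]
[[0.5965 0.2966]
 [0.6477 0.0924]
 [0.5316 0.0636]
 [0.4811 0.2644]] [0.5642 0.1792] [np.floa
[... 496 characters left out ...]
3), np.float64(0.22515630285865046), np.float64(0.13630877110759523), np.float64(0.2276793403418625)]
[np.float64(-91.77522100123045), np.float64(178.72547746558686), np.float64(88.20312339012263), np.float64(-2.335408239150725)]
LID side [(0.12955601875107248, 37), (0.25397832166024215, 36), (0.17876678061620052, 34), (0.1906822525692694, 34)]
[[ 0.6378 -0.1588]
 [ 0.6319 -0.3859]
 [ 0.4949 -0.3826]
 [ 0.5014 -0.1553]] [ 0.5665 -0.2707] [np.float64(0.136468314089304), np.float64(0.22719987941513073), np.float64(0.13701649193013887), np.float64(0.22744593354762624)]
[np.float64(-91.47867517894204), np.float64(178.60637383281687), np.float64(88.3832699075316), np.float64(-1.4963123942681404)]
```

```bash
cat >> h.py <<'E'
YAW=np.radians(14.1)
def R(yaw):  # tool pointing down, jaws along yaw dir
    x=np.array([np.cos(yaw),np.sin(yaw),0]);y=np.array([0,0,-1.]);return np.array([x,y,np.cross(x,y)]).T
EX=np.array([np.cos(YAW),np.sin(YAW),0]);EY=np.array([-np.sin(YAW),np.cos(YAW),0])
C0=np.array([.5690,.1803,0])
def rw(x,y,z): return C0+EX*x+EY*y+np.array([0,0,z])
def st(tag=""):
    print(tag,"t",round(ctrl.current_t(),2),"p",np.round(ctrl.current_tool_pos(),4),"F",np.round(ctrl.current_contact_force(),1),"w",round(ctrl.current_grip_width(),3))
def snap(k,crop=None,f=4):
    for n in("top","side"):
        im=ctrl.read_camera(n);cv2.imwrite(f"pics/{n}{k}.png",im)
E
python3 - <<'E'
from h import *
np.set_printoptions(precision=4,suppress=True)
a=onz("top",205+135/6-.4,255+98/6-.4,.034);b=onz("top",205+258/6-.4,255+430/6-.4,.034)
print("tube top",a,b,(a+b)/2,np.linalg.norm(a-b),np.degrees(np.arctan2(*(a-b)[1::-1])))
for nm,u,v,z in [("bottle",355,135,.15),("card",352,243,.09),("jar",410,128,.075),("beaker",370,292,.085)]: print(nm,onz("top",u,v,z))
for y in (YAW,YAW+np.pi):
    for q in (0,.019,.041): print(q,ctrl.ik(rw(0,.19-q,.068),R(y)))
    for p in (rw(0,0,.034),np.array([.57,-.2725,.031])): print(ctrl.ik(p,R(y)))
for y in (20+90,20-90): print("tube",ctrl.ik((a+b)/2*[1,1,0]+[0,0,.005],R(np.radians(y))))
E
```

```text
tube top [0.4515 0.2749 0.034 ] [0.3314 0.2291 0.034 ] [0.3914 0.252  0.034 ] 0.128538434410363 20.881181632553087
bottle [ 0.7151 -0.0035  0.15  ]
card [0.4996 0.0045 0.09  ]
jar [ 0.7583 -0.1298  0.075 ]
beaker [ 0.3965 -0.0309  0.085 ]
0 [29.5284 38.4156 83.554  -0.     58.0305 15.4284]
0.019 [27.8594 37.9994 84.5561 -0.     57.4445 13.7594]
0.041 [25.8909 37.5623 85.6106 -0.     56.8271 11.7909]
[11.8513 38.6702 90.9359 -0.     50.3939 -2.2487]
[-30.9641  40.91    85.7193  -0.      53.3707 -45.0641]
0 [  29.5284   38.4156   83.554    -0.       58.0305 -164.5716]
0.019 [  27.8594   37.9994   84.5561   -0.       57.4445 -166.2406]
0.041 [  25.8909   37.5623   85.6106   -0.       56.8271 -168.2091]
None
[-30.9641  40.91    85.7193  -0.      53.3707 134.9359]
tube [ 25.4182  35.4493 110.7959  -0.      33.7548 -84.5818]
tube [ 25.4182  35.4493 110.7959  -0.      33.7548  95.4182]
```

Run:
```python
from h import *
ctrl.goto(rw(0,.171,.125),R(YAW)); st("hover")
ctrl.command_gripper(.55); st()
snap(1)
p=ctrl.current_tool_pos()
for n in("top","side"):
    im=cv2.imread(f"pics/{n}1.png");u=proj(n,p);print(n,u,[proj(n,p+EX*d) for d in(-.025,.025)])
    x,y=int(u[0])-40,int(u[1])-40
    c=cv2.resize(im[y:y+80,x:x+80],None,fx=7,fy=7,interpolation=cv2.INTER_CUBIC);
    for d in (-.025,0,.025):
        w=(proj(n,p+EX*d)-[x,y]+.5)*7;cv2.drawMarker(c,tuple(w.astype(int)),(0,255,0),0,12)
    cv2.imwrite(f"pics/e_{n}.png",c); print(x,y)
```

```text
hover t 1.49 p [0.5268 0.3472 0.1253] F [-0.6 -0.3  0.3] w 1.0
 t 2.27 p [0.5274 0.3461 0.125 ] F [-0.1 -0.7  0.3] w 0.546
top [185.80569668 228.70534828] [array([188.45337518, 240.29914383]), array([183.17686929, 217.19409897])]
145 188
side [304.87342103 177.95563805] [array([296.51853609, 180.03585126]), array([313.13383725, 175.89894581])]
264 137
```

View pics/e_top.png

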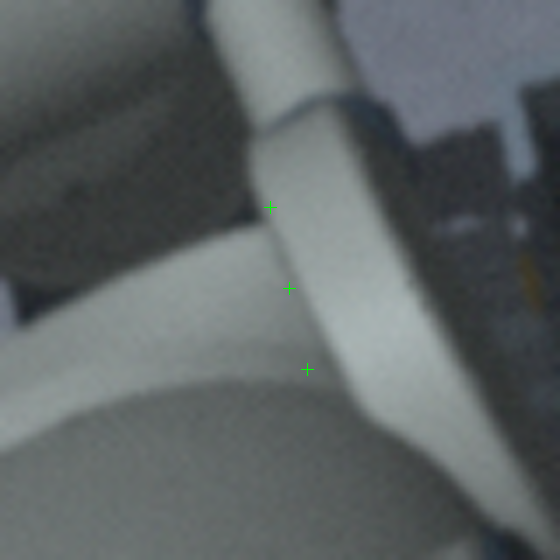

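View pics/e_side.png

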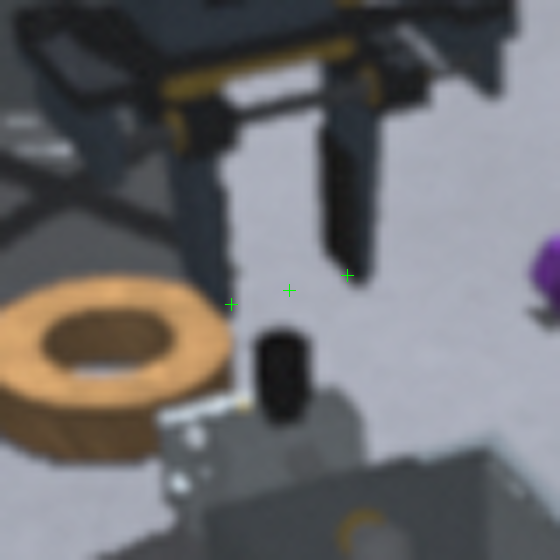

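```bash
python3 - <<'E'
from h import *
print(onz("side",303.6,185.3,.096))
p=ctrl.current_tool_pos();
t=rw(0,.171,.068)
ctrl.move_l(t,vel=.12,contact_N=12); st("down")
ctrl.command_gripper(0.1); st("grip")
f=ctrl.current_contact_force();print("Fx',Fy'",f@EX,f@EY, "tau",ctrl.current_wrist_torque())
snap(2)
E
python3 - <<'E'
import cv2
s=cv2.imread("pics/side2.png")
cv2.imwrite("pics/f1.png",cv2.resize(s[150:280,260:400],None,fx=4.2,fy=4.2,interpolation=cv2.INTER_CUBIC))
E
```

```text
[0.52439218 0.35661034 0.096     ]
down t 2.99 p [0.5276 0.3463 0.0684] F [0.  0.1 0.2] w 0.546
grip t 3.51 p [0.5285 0.3465 0.0686] F [5.1 1.  0.9] w 0.264
Fx',Fy' 5.162996111862294 -0.28361293814518485 tau [ 0.02161676 -0.77456547 -0.04787435]
```

View pics/f1.png

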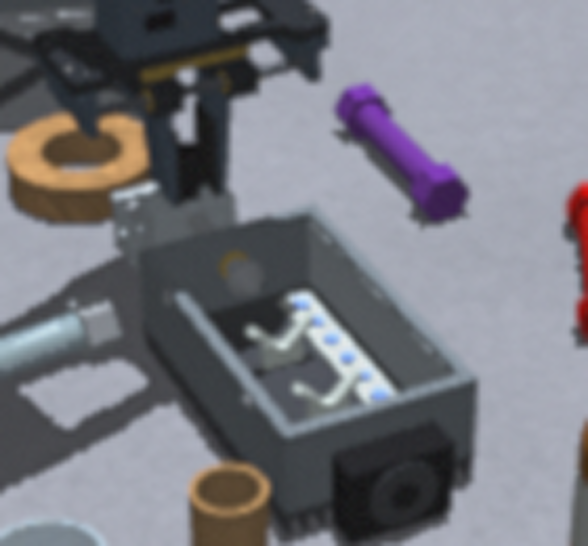

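```bash
sed -i 's/^YAW=.*/YAW=np.radians(14.0)/; s/^C0=.*/C0=np.array([.5709,.1785,0])/' h.py
python3 - <<'E'
from h import *
def rel():
    d=ctrl.current_tool_pos()-C0;return np.round([d@EX,d@EY,d[2]],4)
print(rel())
p=ctrl.current_tool_pos()
print(ctrl.move_l(p+EY*.03,vel=.04,contact_N=16)); st();print(rel())
f=ctrl.current_contact_force();print(f@EX,f@EY)
snap(3)
s=cv2.imread("pics/side3.png")
cv2.imwrite("pics/g1.png",cv2.resize(s[150:280,260:400],None,fx=4.2,fy=4.2,interpolation=cv2.INTER_CUBIC))
E
```

```text
[-0.0006  0.1733  0.0685]
True
 t 4.12 p [0.5245 0.3623 0.0685] F [ 0.8 -2.7  6.4] w 0.265
[-0.0005  0.1896  0.0685]
0.12490619728214503 -2.827978464805488
```

View pics/g1.png

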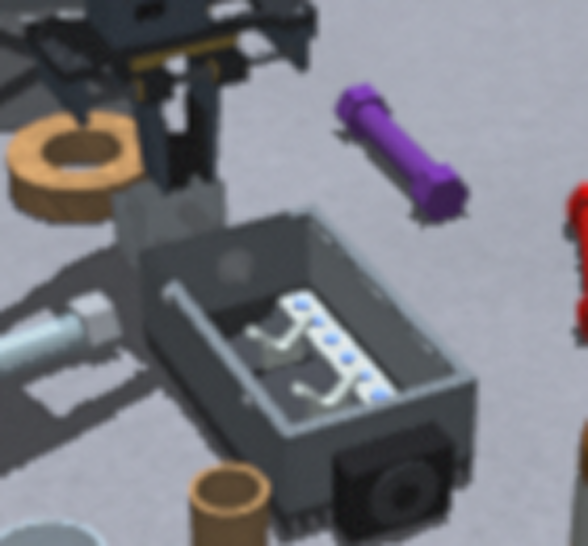

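Run:
```python
from h import *
ctrl.command_gripper(.6)
p=ctrl.current_tool_pos();ctrl.move_l(p+[0,0,.06],vel=.2)
ty=np.radians(110.9);c=np.array([.3914,.2520,0])
ctrl.goto(c+[0,0,.09],R(ty));st("hover")
ctrl.command_gripper(.75)
snap(4)
ctrl.move_l(c+[0,0,.006],vel=.12,contact_N=10);st("down")
ctrl.command_gripper(.1);st("grip")
p=ctrl.current_tool_pos();ctrl.move_l(p+[0,0,.13],vel=.2);st("up");snap(5)
t=cv2.imread("pics/side5.png");cv2.imwrite("pics/g2.png",cv2.resize(t[100:300,160:400],None,fx=3.3,fy=3.3,interpolation=2)[:600])
t=cv2.imread("pics/top4.png");cv2.imwrite("pics/g3.png",cv2.resize(t[160:360,130:350],None,fx=3,fy=3,interpolation=2)[:600])
```

```text
hover t 6.92 p [0.3917 0.2521 0.0899] F [ 0.3 -0.   0.6] w 0.6
down t 8.29 p [0.3916 0.2521 0.0064] F [-0.8  0.1 -0.5] w 0.749
grip t 9.05 p [0.3914 0.2521 0.006 ] F [-0.8  0.2  2.4] w 0.256
up t 9.85 p [0.3909 0.2518 0.1352] F [-0.4 -0.9 -2.4] w 0.255
```

View pics/g2.png

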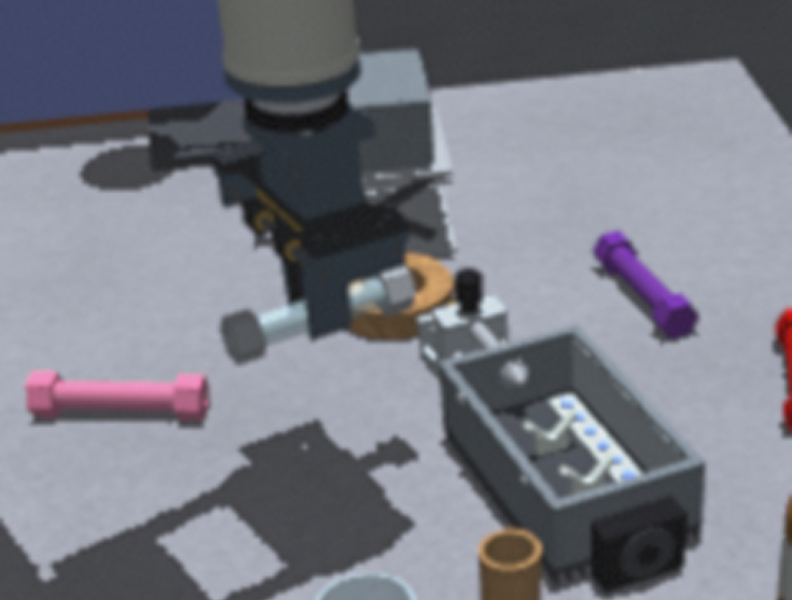

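View pics/g3.png

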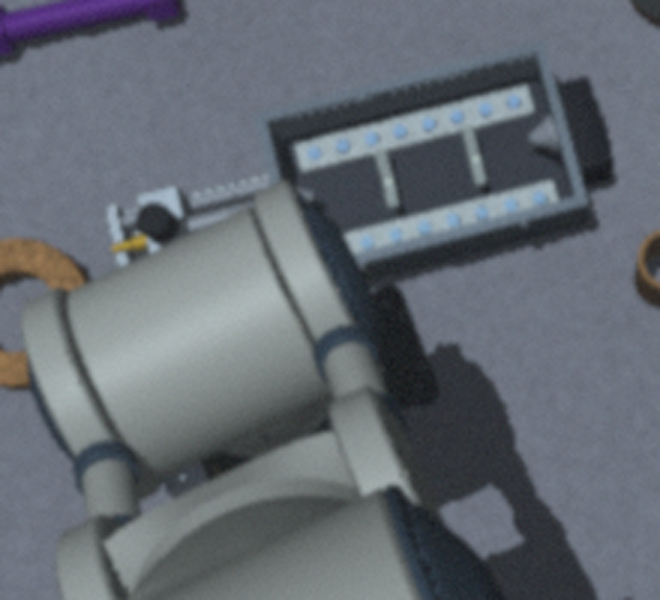

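```bash
cat >> h.py <<'E'
def rel():
    d=ctrl.current_tool_pos()-C0;return np.round([d@EX,d@EY,d[2]],4)
E
python3 - <<'E'
from h import *
k=onz("top",130+158/3-.3,160+222/3-.3,.096)-C0;print("knob rel",k@EX,k@EY)
ctrl.goto(rw(0,.0005,.16),R(YAW));st("above")
ctrl.move_l(rw(0,.0005,.095),vel=.15);st();print(rel())
snap(6)
s=cv2.imread("pics/side6.png");cv2.imwrite("pics/g4.png",cv2.resize(s[130:290,260:400],None,fx=3.7,fy=3.7,interpolation=2))
t=cv2.imread("pics/top6.png");cv2.imwrite("pics/g5.png",cv2.resize(t[150:270,160:350],None,fx=4,fy=4,interpolation=2))
E
```

```text
knob rel -0.0027180924497927847 0.18756436088688905
above t 11.31 p [0.5702 0.1792 0.1595] F [-1.1  0.4 -2.3] w 0.253
 t 11.89 p [0.5709 0.1792 0.0955] F [-0.3  0.5 -1. ] w 0.255
[0.0002 0.0007 0.0955]
```

View pics/g4.png

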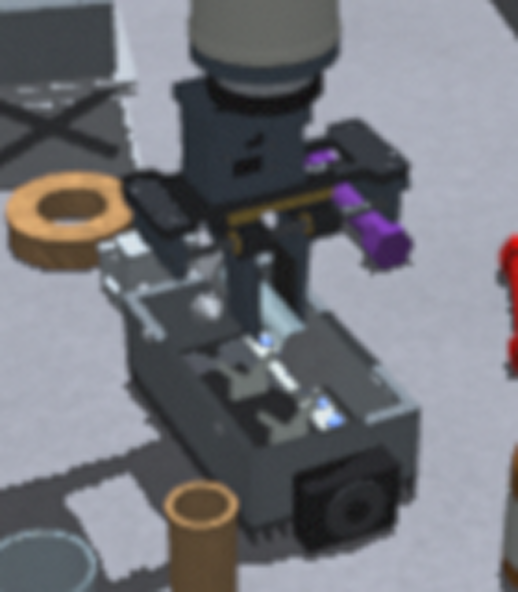

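View pics/g5.png

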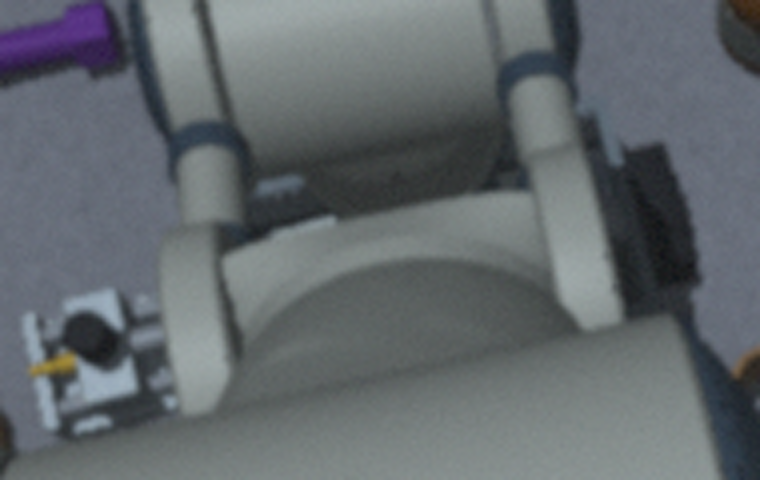

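Run:
```python
from h import *
s=cv2.imread("pics/side6.png");x,y=285,175
c=cv2.resize(s[y:y+90,x:x+95],None,fx=6.5,fy=6.5,interpolation=2);c=cv2.convertScaleAbs(c,alpha=1.6,beta=0)
for q in [rw(0,-.0745,.1065),rw(0,-.0745,.1235),rw(0,-.08,.05),rw(-.017,-.0745,.1065),rw(.017,-.0745,.1065)]:
    w=(proj("side",q)-[x,y]+.5)*6.5;cv2.drawMarker(c,tuple(w.astype(int)),(0,255,0),0,10)
cv2.imwrite("pics/g6.png",c)
```

View pics/g6.png

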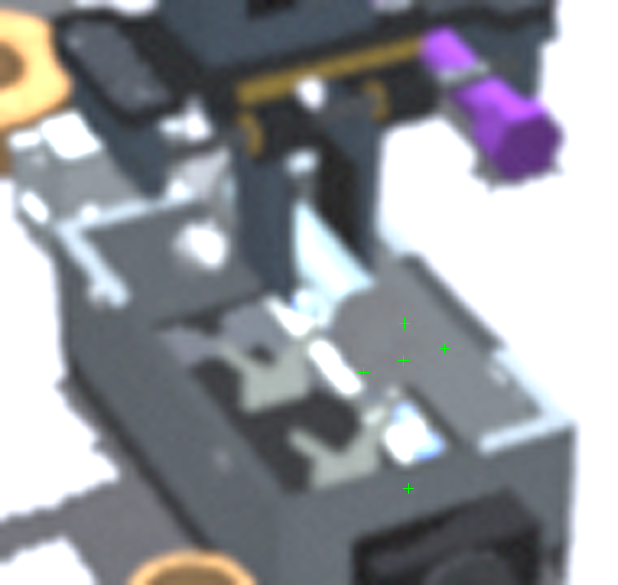

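Run:
```python
from h import *
print(ctrl.move_l(rw(0,.0005,.042),vel=.08,contact_N=8));st("a");print(rel())
print(ctrl.move_l(rw(0,.0005,.032),vel=.02,contact_N=4));st("b");print(rel())
snap(7)
s=cv2.imread("pics/side7.png");x,y=285,175
c=cv2.resize(s[y:y+90,x:x+95],None,fx=6.5,fy=6.5,interpolation=2);c=cv2.convertScaleAbs(c,alpha=1.6,beta=0)
cv2.imwrite("pics/g7.png",c)
```

```text
False
a t 12.8 p [0.571  0.179  0.0423] F [-0.9 -0.5 -1.5] w 0.257
[0.0003 0.0005 0.0423]
True
b t 13.18 p [0.5707 0.179  0.0357] F [-1.1  0.2  2.9] w 0.259
[-0.0001  0.0005  0.0357]
```

View pics/g7.png

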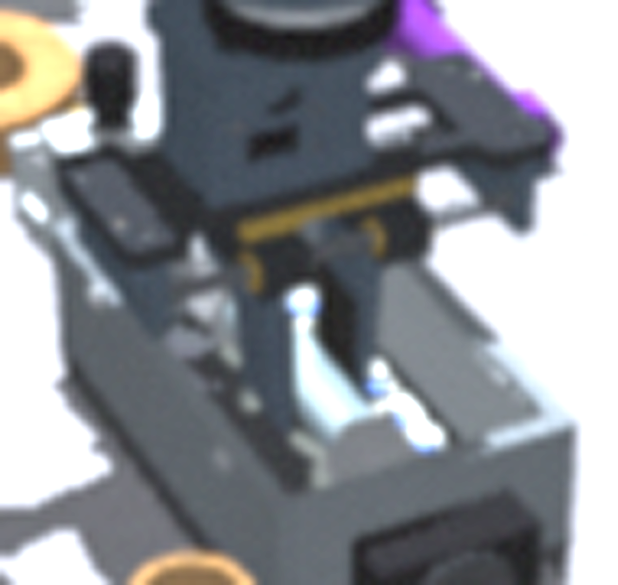

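Run:
```python
from h import *
ctrl.move_l(rw(0,.0005,.0365),vel=.02)
print(ctrl.move_l(rw(0,-.0130,.0368),vel=.03,contact_N=6));st("slide");print(rel())
ctrl.command_gripper(.42);st("rel")
p=ctrl.current_tool_pos();ctrl.move_l(p+[0,0,.125],vel=.2)
ctrl.goto(rw(0,.1875,.125),R(YAW));st("knob");snap(8)
s=cv2.imread("pics/side8.png");x,y=285,175
c=cv2.resize(s[y:y+90,x:x+95],None,fx=6.5,fy=6.5,interpolation=2);c=cv2.convertScaleAbs(c,alpha=1.6,beta=0)
cv2.imwrite("pics/g8.png",c)
t=cv2.imread("pics/top8.png");cv2.imwrite("pics/g9.png",cv2.resize(t[150:270,160:350],None,fx=4,fy=4,interpolation=2))
```

```text
True
slide t 13.97 p [0.5738 0.1667 0.0368] F [ 0.2 -0.6  5.1] w 0.255
[-0.     -0.0121  0.0368]
rel t 14.41 p [0.573  0.1674 0.0361] F [-1.1 -1.3 -0.2] w 0.42
knob t 16.01 p [0.5254 0.3599 0.1243] F [-0.4 -0.7  0.4] w 0.422
```

View pics/g8.png

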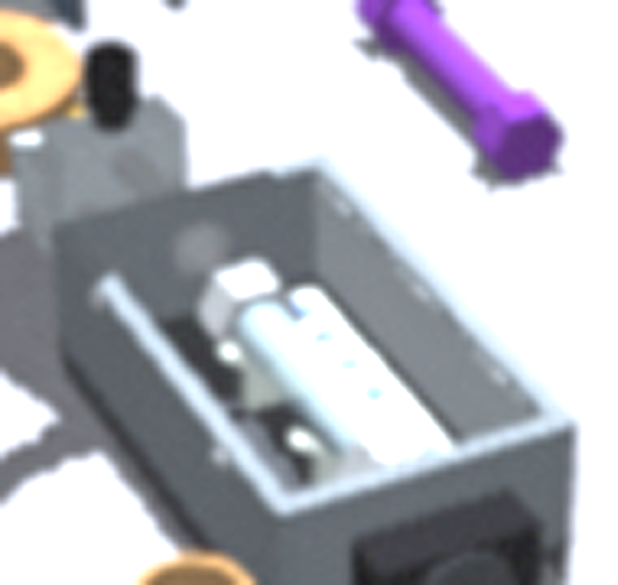

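View pics/g9.png

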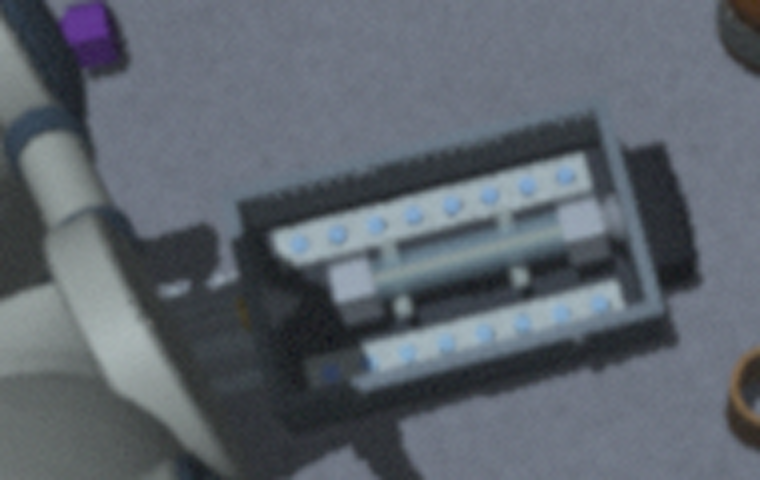

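Run:
```python
from h import *
ctrl.move_l(rw(-.0004,.1885,.0685),vel=.12,contact_N=12);st("down");print(rel())
ctrl.command_gripper(.1);st("grip");y0=rel()[1];print(y0)
print(ctrl.move_l(rw(-.0004,y0-.025,.0685),vel=.05,contact_N=22));st();print(rel(),ctrl.current_contact_force()@EY)
print(ctrl.move_l(rw(-.0004,y0-.038,.0685),vel=.03,contact_N=22));print(rel(),ctrl.current_contact_force()@EY)
snap(9)
s=cv2.imread("pics/side9.png");x,y=285,175
c=cv2.resize(s[y:y+90,x:x+95],None,fx=6.5,fy=6.5,interpolation=2);c=cv2.convertScaleAbs(c,alpha=1.6,beta=0)
cv2.imwrite("pics/h1.png",c)
t=cv2.imread("pics/top9.png");cv2.imwrite("pics/h2.png",cv2.resize(t[150:270,160:350],None,fx=4,fy=4,interpolation=2))
```

```text
down t 16.73 p [0.5253 0.3612 0.069 ] F [0.8 1.  0.7] w 0.418
[-0.      0.1883  0.069 ]
grip t 17.11 p [0.5248 0.3614 0.0693] F [-3.4 -1.6  5.2] w 0.262
0.1886
False
 t 17.76 p [0.5309 0.3373 0.0693] F [-4.1 -0.6  6.1] w 0.265
[-0.0004  0.1637  0.0693] 0.36013947284049097
False
[-0.0004  0.1512  0.0693] 4.275668517750521
```

View pics/h1.png

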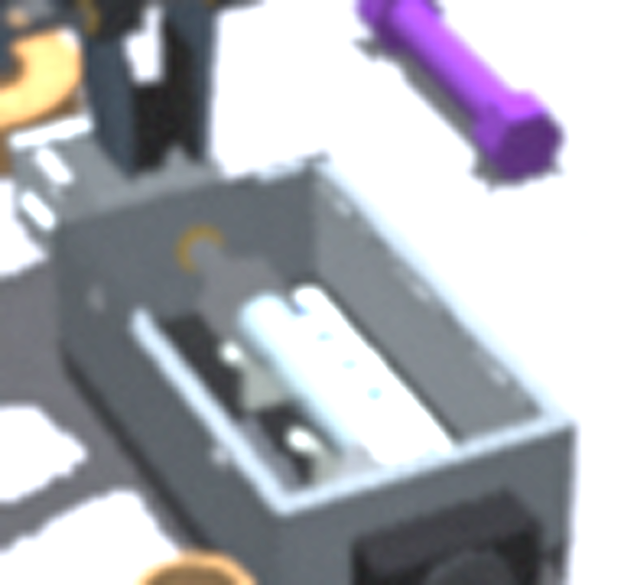

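View pics/h2.png

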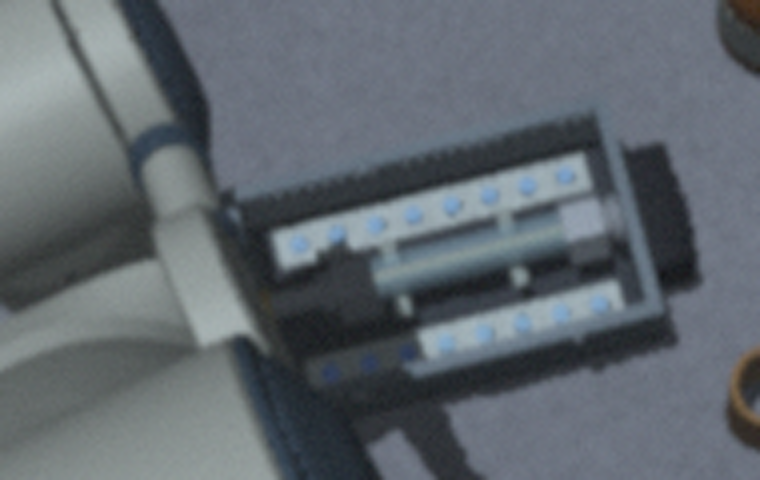

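Run:
```python
from h import *
ctrl.command_gripper(.55);st()
p=ctrl.current_tool_pos();ctrl.move_l(p+[0,0,.13],vel=.25)
ctrl.goto([.5703,-.2743,.13],R(np.radians(-1.65)));st("lid hover");snap(10)
s=cv2.imread("pics/side10.png");x,y=285,170
c=cv2.resize(s[y:y+90,x:x+95],None,fx=6.5,fy=6.5,interpolation=2);c=cv2.convertScaleAbs(c,alpha=1.5,beta=-20)
cv2.imwrite("pics/i1.png",c)
t=cv2.imread("pics/top10.png");cv2.imwrite("pics/i2.png",cv2.convertScaleAbs(cv2.resize(t[165:265,165:335],None,fx=4.6,fy=4.6,interpolation=2),alpha=1.4,beta=-20))
cv2.imwrite("pics/i3.png",cv2.resize(s[260:460,280:480],None,fx=3,fy=3,interpolation=2))
```

```text
t 19.02 p [0.5341 0.3245 0.0685] F [ 0.5  0.5 -0.4] w 0.553
lid hover t 21.86 p [ 0.5707 -0.2734  0.1301] F [0.4 0.1 0.3] w 0.55
```

View pics/i1.png

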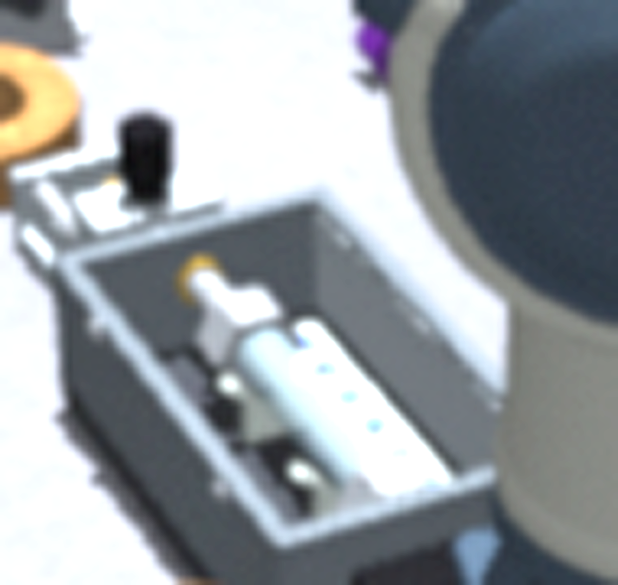

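View pics/i2.png

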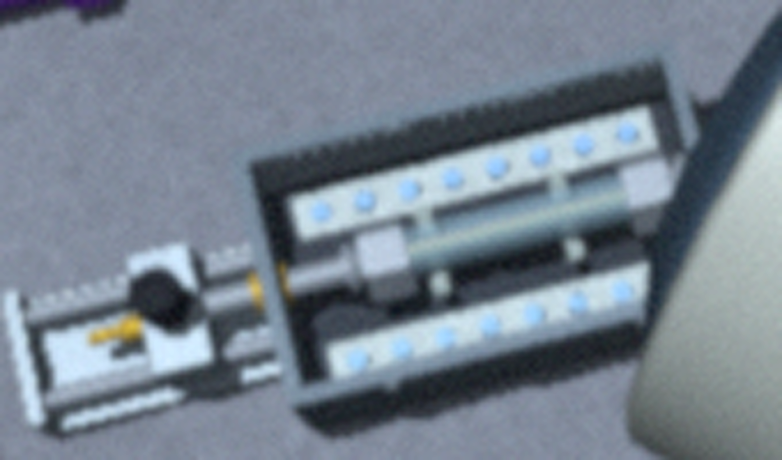

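View pics/i3.png

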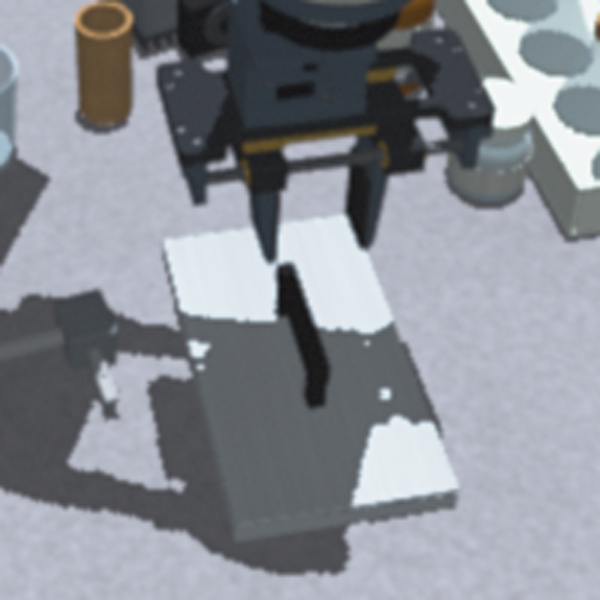

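Run:
```python
from h import *
f=lambda a,b:(165+a/4.6-.4,165+b/4.6-.4)
def r(p): d=p-C0; return np.round([d@EX,d@EY],4)
print("knob",r(onz("top",*f(161,292),.096)))
for z in(.064,.067):
  a,b=onz("top",*f(385,250),z),onz("top",*f(650,183),z);print(z,r(a),r(b),r((a+b)/2),np.linalg.norm(a-b))
for z in(.064,.067,.070): print("side tail nut",z,r(onz("side",285+252/6.5-.4,170+302/6.5-.4,z)))
```

```text
knob [-0.0002  0.15  ]
0.064 [0.001  0.0487] [ 0.0006 -0.0797] [ 0.0008 -0.0155] 0.1284865937797545
0.067 [0.0002 0.0485] [-0.0001 -0.0796] [ 0.0001 -0.0155] 0.12817487194110833
side tail nut 0.064 [0.0016 0.0629]
side tail nut 0.067 [-0.0003  0.0589]
side tail nut 0.07 [-0.0021  0.0548]
```

Run:
```python
from h import *
LR=R(np.radians(-1.65))
print(ctrl.move_l([.5703,-.2743,.033],vel=.12,ori=LR,contact_N=10));st("down")
ctrl.command_gripper(.05);st("grip");print(ctrl.current_eef_rot()[:,0])
p=ctrl.current_tool_pos();ctrl.move_l(p+[0,0,.005],vel=.03)
ctrl.move_l(p+[0,0,.19],vel=.2);st("up")
z=p[2]
ctrl.goto(rw(0,0,.15+z),R(YAW));st("above");print(rel(),z)
snap(11)
s=cv2.imread("pics/side11.png");cv2.imwrite("pics/j1.png",cv2.resize(s[80:280,230:450],None,fx=3,fy=3,interpolation=2))
s=cv2.imread("pics/top11.png");cv2.imwrite("pics/j2.png",cv2.resize(s[130:290,160:370],None,fx=3.5,fy=3.5,interpolation=2))
```

```text
False
down t 22.92 p [ 0.5707 -0.2745  0.0337] F [-0.5 -0.2 -0.3] w 0.547
grip t 23.56 p [ 0.5702 -0.2743  0.0331] F [-2.4  0.1  4. ] w 0.149
[ 9.99590226e-01 -2.86247254e-02 -7.07043688e-05]
up t 24.95 p [ 0.5696 -0.274   0.2219] F [-0.3 -0.3 -4.3] w 0.154
above t 26.62 p [0.5714 0.1776 0.1832] F [ 1.1 -0.5 -4.5] w 0.15
[ 0.0002 -0.001   0.1832] 0.033124259590337754
```

View pics/j1.png

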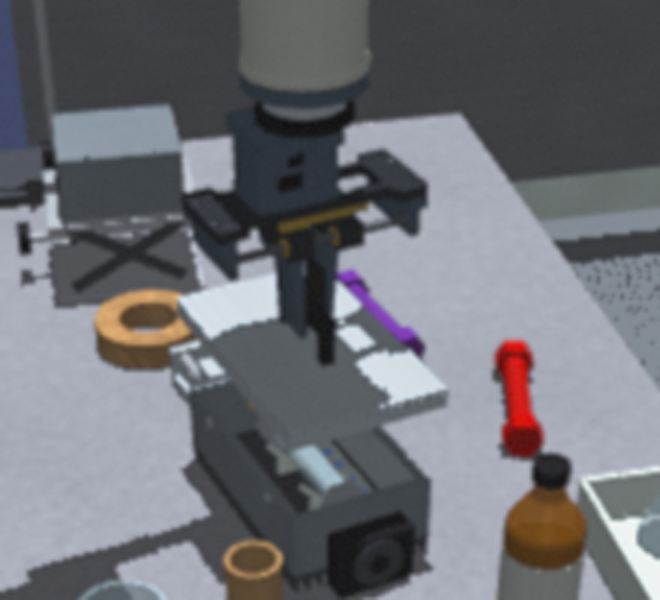

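View pics/j2.png

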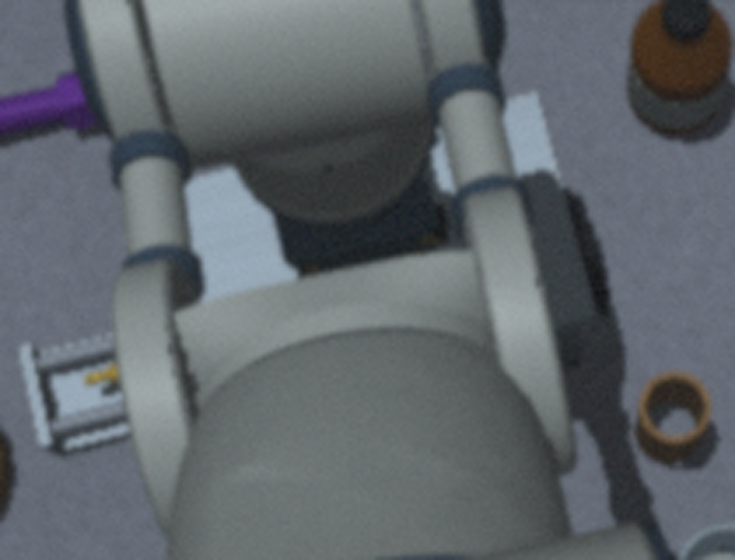

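Run:
```python
from h import *
z=.0331
ctrl.move_l(rw(0,0,.078+z),vel=.1,ori=R(YAW),contact_N=8);st();print(rel())
snap(12)
s=cv2.imread("pics/side12.png");x,y=280,170
c=cv2.resize(s[y:y+120,x:x+110],None,fx=5,fy=5,interpolation=2);c=cv2.convertScaleAbs(c,alpha=1.5,beta=0)
cv2.imwrite("pics/k1.png",c)
s=cv2.imread("pics/top12.png");cv2.imwrite("pics/k2.png",cv2.resize(s[150:270,190:350],None,fx=4.8,fy=4.8,interpolation=2))
```

```text
t 27.58 p [0.5713 0.1785 0.1116] F [ 1.1 -0.2 -2.7] w 0.152
[ 4.000e-04 -1.000e-04  1.116e-01]
```

View pics/k1.png

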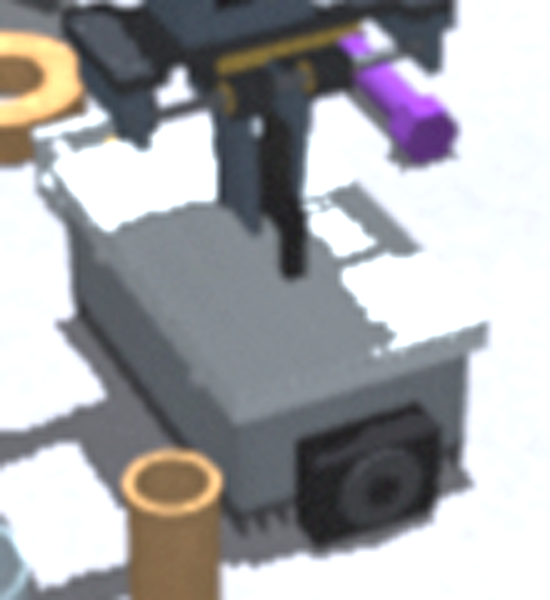

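View pics/k2.png

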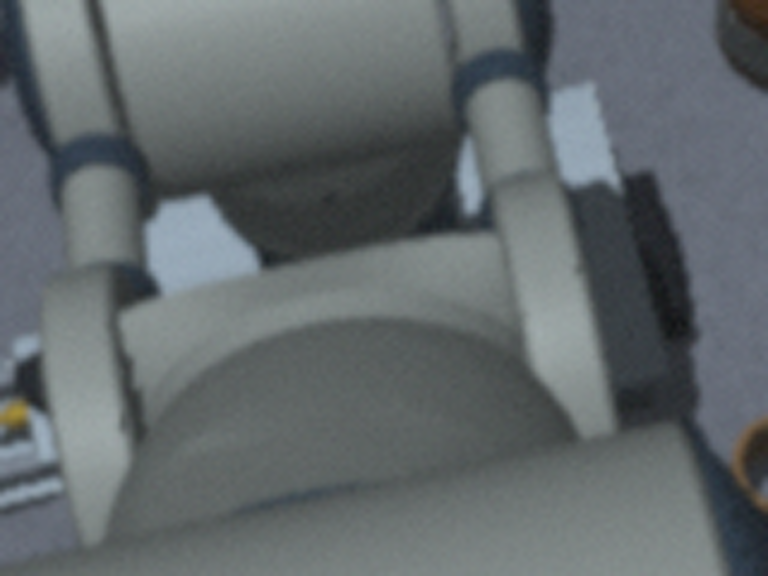

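Run:
```python
from h import *
z=.0331
u=[proj("side",rw(*q)) for q in [(.0685,-.1135,.078),(.0685,-.1135,.092),(.063,-.108,.06),(-.0685,.1135,.092),(-.063,.108,.06),(-.0685,-.1135,.078),(-.063,-.108,.06)]]
print(np.round([[(a-280+.5)*5,(b-170+.5)*5] for a,b in u]))
print(ctrl.move_l(rw(0,0,.060+z),vel=.025,ori=R(YAW),contact_N=5));st();print(rel(),"lid z",rel()[2]-z,ctrl.current_wrist_torque())
snap(13)
```

```text
[[496. 355.]
 [497. 332.]
 [479. 381.]
 [ 59. 175.]
 [ 76. 227.]
 [244. 432.]
 [250. 452.]]
True
 t 28.12 p [0.5703 0.1784 0.102 ] F [ 0.5 -1.1 -4.9] w 0.15
[-0.0006  0.      0.102 ] lid z 0.06889999999999999 [-0.208149   -0.36451438 -0.03958724]
```

Run:
```python
from h import *
z=.0331
print(ctrl.move_l(rw(0,0,.058+z),vel=.02,ori=R(YAW),contact_N=22));st();print(rel(),"lid z",rel()[2]-z,ctrl.current_wrist_torque())
ctrl.sleep(.2);st();print(rel()[2]-z)
snap(14)
s=cv2.imread("pics/side14.png");x,y=280,170
c=cv2.resize(s[y:y+120,x:x+110],None,fx=5,fy=5,interpolation=2);c=cv2.convertScaleAbs(c,alpha=1.5,beta=0)
cv2.imwrite("pics/l1.png",c)
```

```text
True
 t 28.7 p [0.571  0.1785 0.0937] F [ 0.6 -0.4  4.2] w 0.149
[0.0001 0.     0.0937] lid z 0.06060000000000001 [-0.07835059  0.04740789  0.01026769]
 t 28.9 p [0.5709 0.1786 0.0937] F [ 1.3 -0.1  2.9] w 0.153
0.06060000000000001
```

View pics/l1.png

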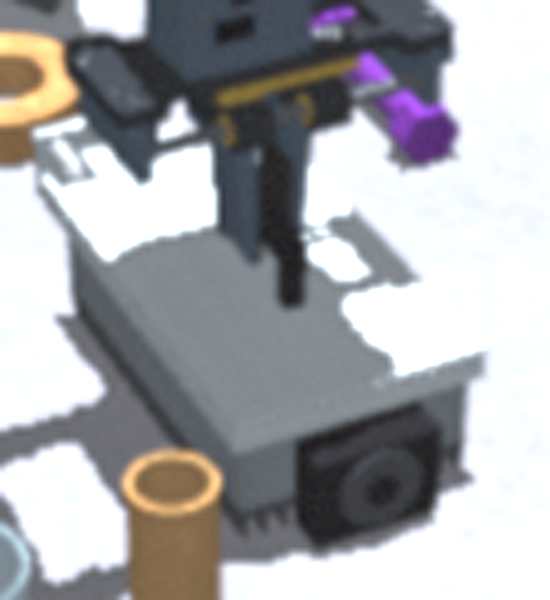

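Run:
```python
from h import *
ctrl.command_gripper(.45);st()
p=ctrl.current_tool_pos();ctrl.move_l(p+[0,0,.12],vel=.2)
ctrl.goto([.30,.45,.30],R(np.radians(60)));st();snap(15)
t=cv2.imread("pics/top15.png");s=cv2.imread("pics/side15.png")
cv2.imwrite("pics/m1.png",cv2.resize(t[160:270,165:345],None,fx=4.4,fy=4.4,interpolation=2))
cv2.imwrite("pics/m2.png",cv2.resize(s[165:290,270:400],None,fx=4.6,fy=4.6,interpolation=2))
```

```text
t 29.6 p [0.5707 0.1785 0.0937] F [-0.2  0.2  0.3] w 0.45
 t 31.81 p [0.3007 0.4495 0.2995] F [ 0.3 -0.5  1.2] w 0.447
```

View pics/m1.png

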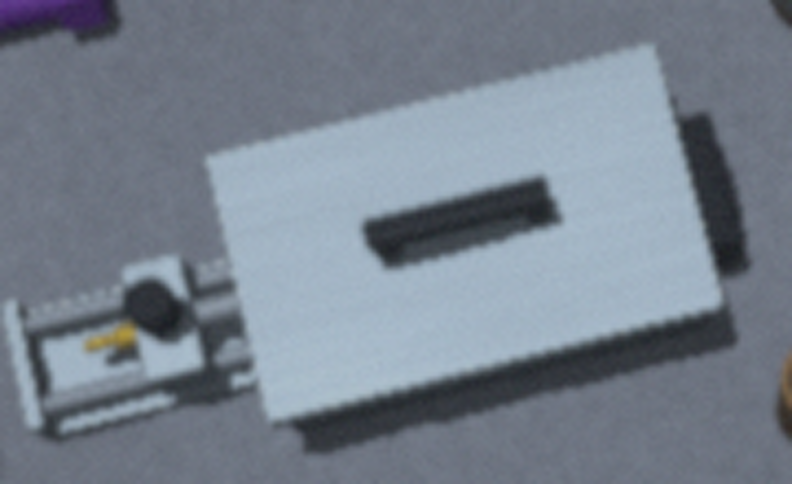

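View pics/m2.png

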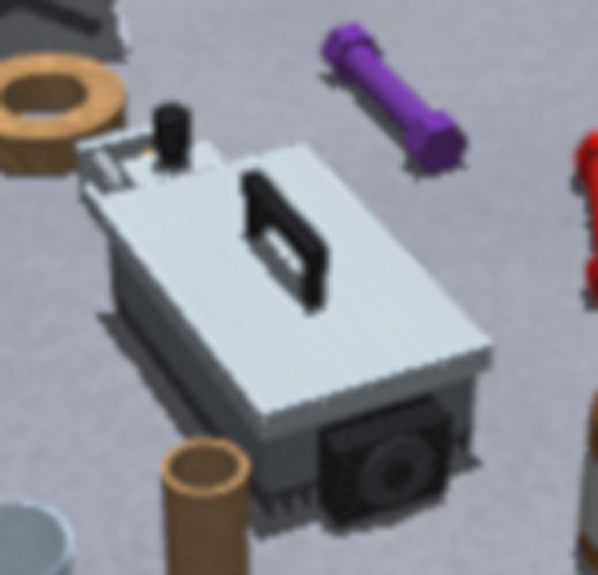

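View pics/side15.png

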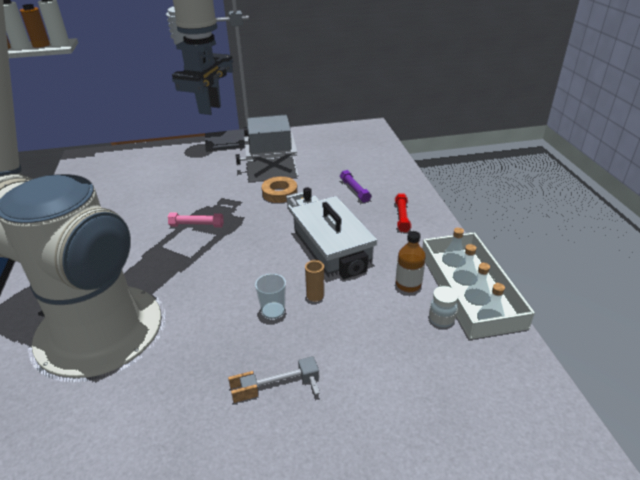

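Run:
```python
from h import *
ctrl.command_gripper(0)
ctrl.goto(rw(0,0,.20),R(YAW+np.pi/2) if ctrl.ik(rw(0,0,.2),R(YAW+np.pi/2)) is not None else R(YAW-np.pi/2));O=ctrl.current_eef_rot();st()
for y,N in((0,18),(.035,4),(-.035,4)):
    ctrl.move_l(rw(0,y,.130),vel=.15)
    print(y,ctrl.move_l(rw(0,y,.112),vel=.02,contact_N=N),rel(),round(ctrl.current_contact_force()[2],1))
    ctrl.move_l(rw(0,y,.130),vel=.1)
ctrl.move_l(rw(0,-.03,.25),vel=.2)
ctrl.goto([.30,.45,.30],R(np.radians(60)));st();snap(16)
t=cv2.imread("pics/top16.png");s=cv2.imread("pics/side16.png")
C=[(165+a/4.4-.4,160+b/4.4-.4) for a,b in[(207,157),(655,43),(722,302),(270,421)]]
es=[edge(t,C[i],C[(i+1)%4],half=2) for i in range(4)]
D=[(270+a/4.6-.4,165+b/4.6-.4) for a,b in[(92,187),(302,146),(490,345),(265,418)]]
D=[D[0],D[1],D[2],D[3]]
fs=[edge(s,D[i],D[(i+1)%4],half=2) for i in range(4)]
for z in(.079,):
    for n,e in(("top",es),("side",fs)):
        X=np.array([onz(n,*inter(e[i-1],e[i]),z) for i in range(4)]);d=X-C0
        print(n,np.round(np.c_[d@EX,d@EY],4).tolist(),[round(np.linalg.norm(X[i]-X[i-1]),4) for i in range(4)])
```

```text
t 34.12 p [0.5707 0.1792 0.2003] F [0.3 0.4 0.2] w 0.004
0 True [ 1.000e-04 -0.000e+00  1.192e-01] 10.7
0.035 True [-0.      0.0348  0.1192] 7.0
-0.035 True [-0.     -0.0348  0.1192] 7.1
 t 40.59 p [0.3005 0.4496 0.2995] F [-0.8  0.   0.4] w 0.003
top [[0.069, 0.1125], [0.0687, -0.1131], [-0.0691, -0.1148], [-0.0677, 0.1128]] [np.float64(0.1368), np.float64(0.2256), np.float64(0.1378), np.float64(0.2276)]
side [[-0.072, 0.1308], [0.0661, 0.1171], [0.0663, -0.1087], [-0.0714, -0.1085]] [np.float64(0.2392), np.float64(0.1388), np.float64(0.2257), np.float64(0.1377)]
```

View pics/top16.png

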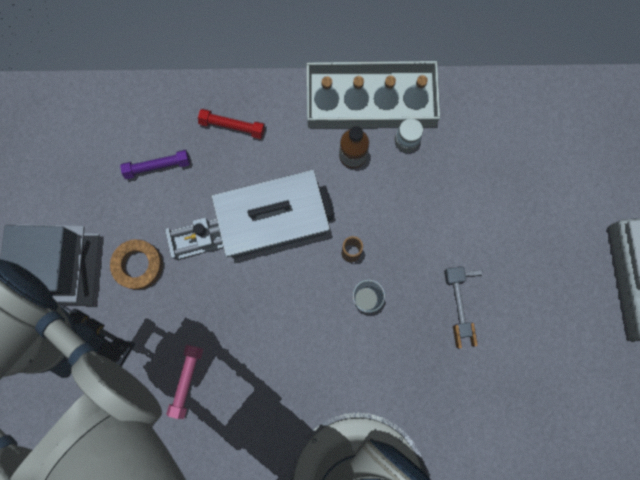

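```bash
python3 -c "
from bench import ctrl
ctrl.sign_off();print(ctrl.current_t())"
```

```text
the job is handed in; nothing more can be done
the job is handed in; nothing more can be done
```

The tube is loaded and held between the cones, and the cover is pressed home. I handed the job in at about 41 s on the robot's clock. `sign_off` gives no verdict, so the checks below are my own.

**What I did**
- Drew the tailstock back about 16 mm.
- Laid the tube on the saddles and slid it onto the head cone.
- Pushed the tailstock up 37.5 mm, to about 0.038–0.040 m; the holding range is 0.034–0.041.
- Set the cover on, and it went down from 69 mm to about 61 mm when pressed.

**Checks that agreed**
- **Cover:** with the fingers shut, I pressed it again at the handle's middle (18 N stop) and touched both ends of the handle. All three contacts were at 119.2 mm, against 119 mm for a fully seated cover. That shows it level along its length; tilt across its width I judged only from the pictures.
- **Cover position:** the top camera puts it centred on the chamber within about 1 mm.
- **Bystanders:** the last pictures show the look-alikes and other glassware where they were.

**Checks that disagreed or fell short**
- **Cameras:** the side and top views differ by about 4–5 mm. I used the top view, because gripping the tailstock knob confirmed it across the chamber.
- **Tube position:** by camera the tube's centre was at y = -15.5 mm instead of -13.7 mm, roughly the size of my pixel error.
- **Tube height:** the 3 mm lift off the saddles was not measured directly. I inferred it from the tailstock position and from the tail cone appearing seated in the nut.
- **Side view of the cover:** one cover corner was misfitted in the last side picture, probably on the slide bed's edge, so I ignored that view.

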